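Blow out a hinge's knuckles and hold the alignment pin through both for tacking

ROBOT

A 7-joint arm with a two-finger parallel gripper is mounted at the origin on the work surface. World frame = base frame: x ahead of the robot, y to its left, z up, the work surface at z = 0. Lengths are in m, angles in rad, forces in N, time in s.
With the tool pointing down it reaches from about 0.4 to 0.875 m from the base axis. Payload 19.3 kg.
Tool frame: the origin (TCP) lies at the very end of the fingers, on their centre line; the grasp point (between the pads) lies 19 mm behind it; z points along the fingers, y is the line along which they close (so a half turn about z gives the same grasp; the last joint's range is limited). The gripper opens to 85 mm and grips with 20 to 120 N. Pads are 22 mm wide; open, the fingers measure 114 mm over their backs; the gripper's body (76 mm by 85 mm) begins 54 mm behind the grasp point. The pads swing forward as they close: fully open they stand 13 mm farther back than shut.
Start: joints at [1.157, 0.521, -0.036, 1.599, 0.021, 1.021, -0.113], TCP at [0.211, -0.588, 0.231] pointing down, gripper open.
Joint ranges: [-2.91, 2.91], [-0.3, 2.13], [-1.5, 1.42], [0.17, 2.43], [-1.26, 4.41], [0.16, 1.93], [-2.52, 2.52]. Speed limits (rad/s): [1.89, 1.89, 2.39, 2.39, 3.01, 3.01, 3.01].

INTERFACE

Orientations are given as [roll, pitch, yaw] about the fixed x, y, z axes, in that order (R = Rz(yaw) Ry(pitch) Rx(roll)).
In Python, from workcell import bot gives the robot as it stands.
- The arm moves only by the shell command python3 -m crank 'ROWS' [FORCE]. ROWS is a JSON object of lists of equal length, an entry for each row: "travel": the shift along the world's x, y, z in cm, a list of three; "turn": the turn, a rotation vector about the world's x, y, z in degrees, a list of three; "gripper": the closure, from 0 (fully open) to 1 (shut). A call has exactly 5 rows; each row is the pose to reach, as a shift and turn from the pose commanded when the call began; what a row does not reach only later rows make up. A row lasts 1/10 s, in which the tool goes at most 50 mm and 8.59 degrees, less where a joint would pass 70% of its speed; a pose out of reach is approached as far as the arm can. A call with a gripper value outside its range is refused whole. The fingers move at their own pace and stop on an object; FORCE is the grip in N (left out, the last holds). Time passes only in rows, so rows that repeat a pose let the fingers close, or fill a call up. It gives the time, the measured TCP pose, the force, the opening and the grip force at its end, in the units of the state.
- bot.observe(): the state, without advancing time (a new reading comes with each control period).
- bot.grab_frame(name): name is "scene" or "top"; returns a dict with "pixels" (384x512x3 uint8, red, green, blue), "fx", "fy", "cx", "cy" (pixels), "extrinsics" (4x4, takes a point from world to camera coordinates). Camera axes: x right, y down, z forward; pixel columns grow to the right and rows downward; lengths in m; the calibration is good to about 2 mm. A picture is of the moment at which its call begins. There is no depth.
- bot.job_done(): hands the job in; it is judged then, once.
The state is a dict: "clock": time; "qpos": joint angles; "qd": joint speeds; "joint_efforts": joint torques, N m; "position": TCP position; "tool_rot": TCP orientation; "force": force on the tool from outside, world axes, zero at the start; "moment": the same for the moment, N m; "grip_width": finger opening in m; "finger_force": force on a finger pad.
Only numpy, scipy, OpenCV 4.12 (cv2) and the standard library are available. Lean on these libraries where they do the work, as an engineer would, in place of code of your own. Each camera call takes 0.05 s, during which the arm holds its last target. There are 200 camera calls.

TASK

Blow out the hinge knuckles on the fixture by squeezing the air gun's red trigger all the way and letting it spring back. Then take the long orange-sleeved pin from the rack, thread it straight down through the upper knuckle and on through the lower one, and finish while still holding it there for tack welding: upright, its lower end showing below the lower knuckle but hanging clear of the base plate, not pressed hard sideways. Leave the short pin and everything else on the table where it is.

Things in the scene. Friction and masses are not known exactly. Their poses are not given: they have to be found in the camera images.
- fixture: Hinge fixture bolted to the table: dark base plate 130 (x) x 290 (y) x 12 mm, origin at the centre of its underside, z up, turned in yaw. At its +y end a blue post (30 x 60 mm, centre at x = -40 mm, 132 mm high) carries two blue brass-rimmed knuckles, one above the other. Along its -y half an air blow gun lies on its side, nozzle pointing along +y at the knuckles.
- upper_knuckle (a point): Centre of the upper knuckle's mouth, 130 mm above the table, at (0, 100) mm in the fixture's frame; axes as the fixture's. Knuckle 50 x 50 mm, from 110 to 130 mm above the table; a thin brass ring, 30 mm across, is set in its top around the vertical through bore, which is 14 mm wide with a 3 mm chamfer at the mouth.
- lower_knuckle (a point): Centre of the UNDERSIDE of the lower knuckle's bore, 50 mm above the table, straight below the upper one; axes as the fixture's. Knuckle from 50 to 70 mm above the table, made like the upper one, bore 14 mm, chamfered. The base plate's top is 38 mm below this point.
- gun_grip (a point): Middle of the air gun's fixed black grip, 85 mm above the table, at (0, -95) mm in the fixture's frame; axes as the fixture's. Level bar along the fixture's y from -135 to -20 mm, 24 mm wide (x), 28 mm high. Free beside it and under it to the base plate, but for two stands (12 mm thick, at y = -128 and -12 mm).
- trigger_pad (a point): Where to squeeze the red trigger: on its centre line, 85 mm above the table, 70 mm from its upright hinge pin at (19, -25) mm in the fixture's frame. Lever 100 mm long, 10 thick, 20 high, on the grip's +x side, tail standing out at rest. Here grip and trigger measure about 51 mm across (fixture's x), 36 mm when squeezed: pinch both together from above.
- trigger (a joint): Trigger angle in rad: 0 at rest (sprung out), 0.22 squeezed fully against its stop. A spring returns it; at the pad it takes about 3 N to start and 8 N to hold fully in.
- rack: Aluminium pin rack fixed to the table, 170 (x) x 70 (y) x 60 mm, origin at the centre of its underside, turned in yaw; it may stand on either side of the fixture. Two upright blind holes, 13.5 mm wide and 45 mm deep (floor 15 mm above the table), at x = -50 and +50 mm, each holding one of the two pins upright.
- pin: The long alignment pin, 190 mm, about 0.16 kg: steel shank 12 mm in diameter, 140 mm long with a chamfered lower end, and an orange sleeve 20 mm in diameter, 50 mm long at the top. Origin at the centre of its lower end, z up along the pin. It stands in either hole of the rack, lower end 15 mm above the table.
- pin_tip (a point): Centre of the long pin's lower end (its origin).
- pin_sleeve (a point): Middle of the orange sleeve, 165 mm above the pin's lower end: where to grip it.
- short_pin: Bystander: short pin with blue sleeve in the rack's other hole, shank 12 x 80 mm, sleeve 20 x 50 mm; origin at its lower end.
- hammer: Bystander: hammer lying on the table.
- wrench: Bystander: dark double-ended wrench, 206 mm long, lying on the table.
- spray_can: Bystander: plain white can, 60 mm in diameter, 170 mm high, standing; origin under it.
- square: Bystander: red L-shaped welding square, 110 x 112 x 14 mm, lying flat.
- flange: Bystander: dark steel flange disc, 90 mm across, 22 mm high with its boss, lying flat.
- f_clamp: Bystander: yellow and steel bar clamp, 280 mm long, lying flat.

How it is judged:
By the outcome, as a careful person would: the job done as asked, in the order asked, and still so for the second after the job is handed in, while the arm keeps its last pose, push and grip.
It also fails if it takes over 61 s, if anything falls off the work surface, if the arm or the gripper's body presses on something with over 40 N, if the wrist force passes 120 N, or if a joint passes its speed limit or range.

## Working session

There is one attempt and no reset: what is moved stays moved. The work goes in short steps, Python scripts to look and compute and a shell command to move; the robot and the scene stay as the last step left them, time stands still between calls to the robot, and variables do not carry over. Pictures are saved under pics/ and viewed, at most 10 in all, crops included, and the job is handed in when it is done.

```bash
mkdir -p pics; ls
python3 - <<'E'
from workcell import bot
import cv2,pickle
s=bot.observe();print(s)
for n in("scene","top"):
    f=bot.grab_frame(n);pickle.dump(f,open(f"pics/{n}0.pkl","wb"))
    cv2.imwrite(f"pics/{n}0.png",cv2.resize(f["pixels"][:,:,::-1],(800,600),interpolation=cv2.INTER_CUBIC));print(f["fx"],f["fy"],f["cx"],f["cy"],f["extrinsics"])
E
```

```text
pics
{'clock': 0.0, 'qpos': array([ 1.15678842,  0.52202167, -0.03633707,  1.59995444,  0.02117633,
        1.02108567, -0.11280126]), 'qd': array([-5.34689545e-04, -5.31924892e-05, -1.54954905e-03, -5.97327717e-04,
        9.46346065e-04, -5.72987072e-04, -1.48828440e-03]), 'joint_efforts': array([-1.56027894e-03, -9.27111125e+01,  1.97931938e+00, -3.69940138e+01,
        1.78863649e-02,  8.16744257e-03,  1.77174320e-05]), 'position': array([ 0.21054689, -0.58814068,  0.23074002]), 'tool_rot': array([-3.14050850e+00,  5.06470145e-05,  3.43791742e-01]), 'force': array([0.40953315, 0.50911193, 0.02320147]), 'moment': array([-0.03129202, -0.01642758,  0.02138176]), 'finger_force': 0.0, 'grip_width': 0.08559943677809155}
379.7856224413664 379.7856224413664 256.82559276004196 189.6926830394679 [[-0.2642666   0.9643793  -0.01165025  0.18131219]
 [ 0.63975248  0.16624478 -0.7503862  -0.2740681 ]
 [-0.72172012 -0.20575528 -0.66089699  1.6328339 ]
 [ 0.          0.          0.          1.        ]]
457.5403770949512 457.5403770949512 254.3763006488862 187.0037584294868 [[-0.01263488 -0.99988076  0.00887848 -0.00884272]
 [-0.98653576  0.01101733 -0.16317415  0.6168281 ]
 [ 0.16305688 -0.01082062 -0.98655733  1.23781761]
 [ 0.          0.          0.          1.        ]]
```

View pics/scene0.png

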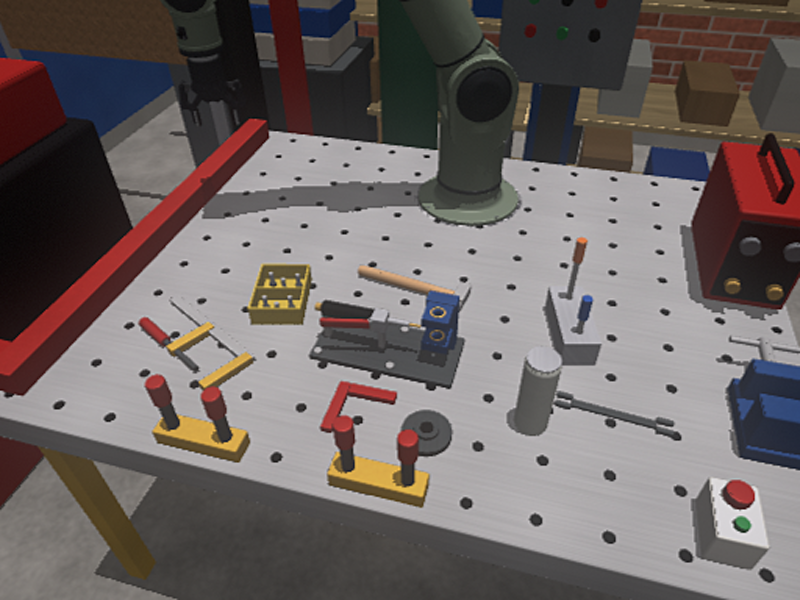

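View pics/top0.png

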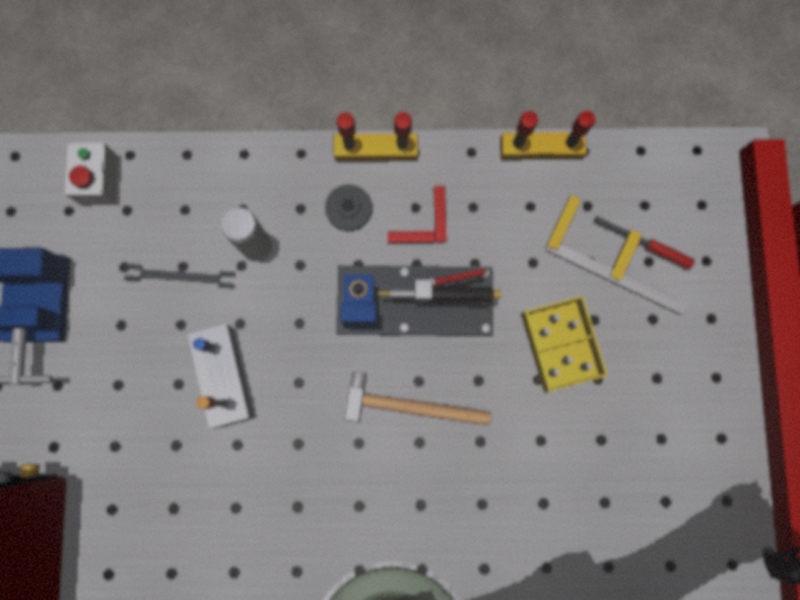

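The scene shows the fixture at about (390,335) and the rack at (575,330), with the orange sleeve at (580,250). In the top view the fixture is at (415,300), and the orange pin sits at (205,402), the hole nearest the robot. I'll enlarge both.

Run:
```python
import cv2,pickle
for n,(x0,x1,y0,y1) in dict(top=(115,325,155,280),scene=(195,395,145,255)).items():
    p=pickle.load(open(f"pics/{n}0.pkl","rb"))["pixels"][y0:y1,x0:x1,::-1]
    p=cv2.resize(p,None,fx=3.8,fy=3.8,interpolation=cv2.INTER_CUBIC)
    cv2.imwrite(f"pics/{n}0c.png",p)
```

```text
(no output)
```

View pics/top0c.png

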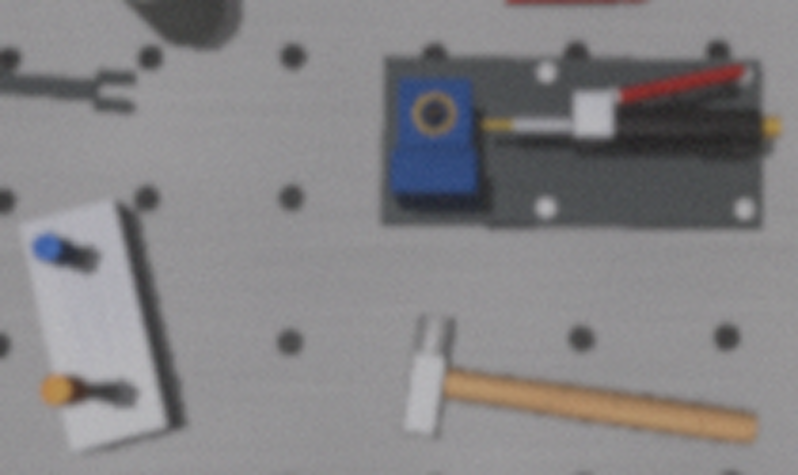

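View pics/scene0c.png

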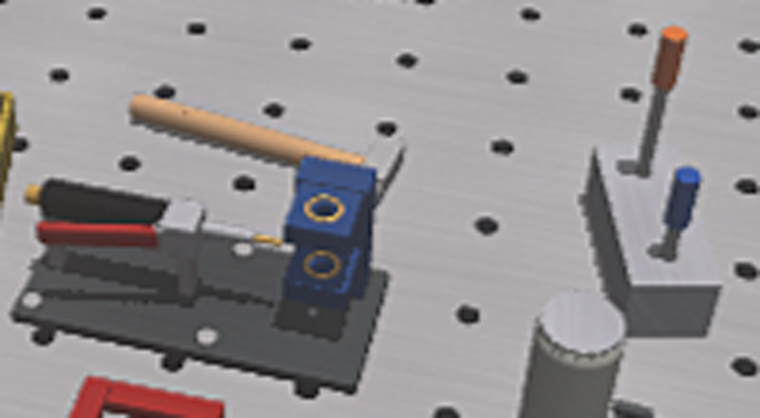

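In the top crop, the ring is at (435,114), the orange sleeve top at (57,389), and the plate corners are (388,58), (381,224), (760,62) and (760,228). The rack top corners there are (20,225), (113,200), (168,430) and (75,452). In the scene crop, the ring centres are (325,209) and (322,265), and the sleeve top is at (675,34).

```bash
cat > h.py <<'E'
import numpy as np,pickle,cv2
from scipy.optimize import least_squares
O=dict(top=(115,155),scene=(195,145))
F={n:pickle.load(open(f"pics/{n}0.pkl","rb")) for n in O}
def full(n,p): return (np.array(p)+.5)/3.8-.5+np.array(O[n])
def proj(n,X):
    f=F[n];c=f["extrinsics"]@np.append(X,1);return np.array([f["fx"]*c[0]/c[2]+f["cx"],f["fy"]*c[1]/c[2]+f["cy"]])
def tri(d):
    r=least_squares(lambda X:np.concatenate([proj(n,X)-full(n,p) for n,p in d.items()]),[.5,0,.1]);return r.x,r.fun
def fit(obs,x0):
    def R(v):
        c,s=np.cos(v[2]),np.sin(v[2])
        return np.concatenate([proj(n,[v[0]+c*x-s*y,v[1]+s*x+c*y,z])-full(n,p) for n,(x,y,z),p in obs])
    r=least_squares(R,x0,loss="soft_l1");return r.x,R(r.x).reshape(-1,2)
E
python3 - <<'E'
from h import *
np.set_printoptions(precision=4,suppress=True)
print("ringU",tri(dict(top=(435,114),scene=(325,209))))
print("orange top",tri(dict(top=(57,389),scene=(675,34))))
print("blue top",tri(dict(top=(46,247),scene=(687,173))))
fx=[("top",(0,.1,.13),(435,114)),("scene",(0,.1,.13),(325,209)),("scene",(0,.1,.07),(322,265)),
("top",(.065,.145,.012),(388,58)),("top",(-.065,.145,.012),(381,224)),("top",(.065,-.145,.012),(760,62)),("top",(-.065,-.145,.012),(760,228)),
("scene",(-.065,.145,.012),(388,270))]
v,r=fit(fx,[.5,0,0]);print("fixture",v,np.degrees(v[2]));print(r)
rk=[("top",(.085,.035,.06),(20,225)),("top",(.085,-.035,.06),(113,200)),("top",(-.085,-.035,.06),(168,430)),("top",(-.085,.035,.06),(75,452)),
("scene",(.085,.035,.06),(720,287)),("scene",(.085,-.035,.06),(632,285)),("scene",(-.085,-.035,.06),(600,150))]
w,r=fit(rk,[.4,.3,.2]);print("rack",w,np.degrees(w[2]));print(r)
def loc(v,x,y):
    c,s=np.cos(v[2]),np.sin(v[2]);return v[0]+c*x-s*y,v[1]+s*x+c*y
print("pin hole",loc(w,-.05,0),"short",loc(w,.05,0));print("bore",loc(v,0,.1),"pinch",loc(v,.0075,-.095), "trig",loc(v,.019,-.025))
E
```

```text
ringU (array([0.6109, 0.0511, 0.1287]), array([ 0.1021, -0.0217,  0.1139,  0.0031]))
orange top (array([0.4238, 0.2881, 0.2035]), array([ 0.1021, -0.0063,  0.1251, -0.0111]))
blue top (array([0.5198, 0.3128, 0.1456]), array([ 0.4119, -0.0254,  0.4583, -0.0409]))
fixture [ 0.6083 -0.0489 -0.0248] -1.4190848245655894
[[ 0.1078 -0.0565]
 [ 0.1118 -0.356 ]
 [ 0.3162 -0.3652]
 [-0.6417 -0.6698]
 [ 0.033   0.0109]
 [ 0.7286 -0.365 ]
 [ 1.1639  0.2714]
 [ 1.1468  0.0829]]
rack [0.4714 0.3009 0.2498] 14.314326983428906
[[ 0.1646 -0.3562]
 [ 0.4753 -0.286 ]
 [-0.065  -0.636 ]
 [-0.8646  0.3951]
 [ 0.7233 -0.519 ]
 [ 0.1516 -0.1002]
 [-1.1126 -1.5957]]
pin hole (np.float64(0.42300227886736974), np.float64(0.28851907722328435)) short (np.float64(0.5198976726934412), np.float64(0.3132432082553452))
bore (np.float64(0.6108177063153668), np.float64(0.051069597130292875)) pinch (np.float64(0.6134861978112459), np.float64(-0.14405633439377807)) trig (np.float64(0.6267162326437589), np.float64(-0.07436260312381024))
```

```bash
python3 -m crank '{"travel":[[4,4.4,0],[8,8.8,0],[12,13.2,0],[16,17.6,0],[20,22,0]],"turn":[[0,0,7],[0,0,14],[0,0,21],[0,0,28],[0,0,35]],"gripper":[0,0,0,0,0]}' 30
python3 -m crank '{"travel":[[3.3,3.7,0],[6.7,7.4,0],[10,11.2,0],[13.4,14.9,0],[16.7,18.6,0]],"turn":[[0,0,7],[0,0,14],[0,0,21],[0,0,28],[0,0,34]],"gripper":[0,0,0,0,0]}'
python3 -c "
from workcell import bot;import numpy as np
s=bot.observe();print(s['clock'],s['position'],np.degrees(s['tool_rot']),s['qpos'])"
```

```text
clock: 0.6
position: [0.3797, -0.4017, 0.2312]
tool_rot: [-3.141, 0.0, 0.96]
force: [0.3, -1.3, 0.5]
grip_width: 0.085
finger_force: 0.0
clock: 1.1
position: [0.5465, -0.2161, 0.2312]
tool_rot: [-3.141, 0.0, 1.553]
force: [0.8, -1.5, -0.1]
grip_width: 0.0853
finger_force: 0.0
1.1 [ 0.54649505 -0.21612755  0.23120073] [-1.79986480e+02  5.68329911e-04  8.89642210e+01] [ 0.57472372  0.48881574 -0.42291174  1.68610803  0.22877856  1.01602604
  0.05632431]
```

```bash
python3 -m crank '{"travel":[[1.7,1.9,0],[3.4,3.8,-2],[3.4,3.8,-5],[3.4,3.8,-8],[3.4,3.8,-8]],"turn":[[0,0,0],[0,0,0],[0,0,0],[0,0,0],[0,0,0]],"gripper":[0,0,0,0,0]}'
python3 -m crank '{"travel":[[0,0,0],[0,0,0],[0,0,0],[0,0,0],[0,0,0]],"turn":[[0,0,0],[0,0,0],[0,0,0],[0,0,0],[0,0,0]],"gripper":[0,0,0,0,0]}'
python3 - <<'E'
from workcell import bot
import cv2,numpy as np,pickle
f=bot.grab_frame("scene");pickle.dump(f,open("pics/s1.pkl","wb"));g=bot.grab_frame("top")
p=f["pixels"][130:260,150:350,::-1];q=g["pixels"][150:280,190:390,::-1]
cv2.imwrite("pics/m1.png",cv2.resize(np.hstack([p,q]),None,fx=2,fy=2,interpolation=cv2.INTER_CUBIC))
s=bot.observe();print(s['clock'],s['position'],np.degrees(s['tool_rot']),s['force'])
E
```

```text
clock: 1.6
position: [0.5775, -0.1792, 0.1478]
tool_rot: [-3.136, -0.001, 1.549]
force: [0.0, 0.6, 0.6]
grip_width: 0.0856
finger_force: 0.0
clock: 2.1
position: [0.5797, -0.1799, 0.1519]
tool_rot: [3.141, 0.0, 1.548]
force: [-0.2, -0.4, -0.0]
grip_width: 0.0854
finger_force: 0.0
2.2 [ 0.5795996  -0.17980883  0.15156788] [1.79983128e+02 5.64544801e-03 8.86894282e+01] [-0.27872759  0.6470497  -0.3468604 ]
```

View pics/m1.png

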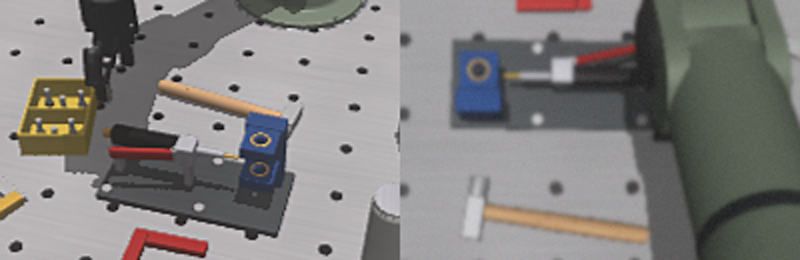

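The gripper is still left of and above the gun's tail, because my first move was clipped to 50 mm per row. I'll go the rest of the way and then down over the gun.

```bash
python3 -m crank '{"travel":[[1.6,1.8,0],[3.2,3.6,0],[3.2,3.6,0],[3.2,3.6,-2],[3.2,3.6,-4]],"turn":[[0,0,0],[0,0,0],[0,0,0],[0,0,0],[0,0,0]],"gripper":[0,0,0,0,0]}' 30
python3 -m crank '{"travel":[[0,0,-1.5],[0,0,-3],[0,0,-4.5],[0,0,-4.9],[0,0,-4.9]],"turn":[[0,0,0],[0,0,0],[0,0,0],[0,0,0],[0,0,0]],"gripper":[0,0,0,0,0]}'
python3 - <<'E'
from workcell import bot
import cv2,numpy as np,pickle
f=bot.grab_frame("scene")
p=f["pixels"][150:260,190:320,::-1]
cv2.imwrite("pics/m2.png",cv2.resize(p,None,fx=4,fy=4,interpolation=cv2.INTER_CUBIC))
E
```

```text
clock: 2.7
position: [0.6117, -0.1441, 0.1112]
tool_rot: [3.141, 0.0, 1.548]
force: [-0.1, -0.4, -0.8]
grip_width: 0.0853
finger_force: 0.0
clock: 3.2
position: [0.6113, -0.1437, 0.0618]
tool_rot: [-3.141, -0.0, 1.548]
force: [1.1, 0.2, 0.5]
grip_width: 0.0856
finger_force: 0.0
```

View pics/m2.png

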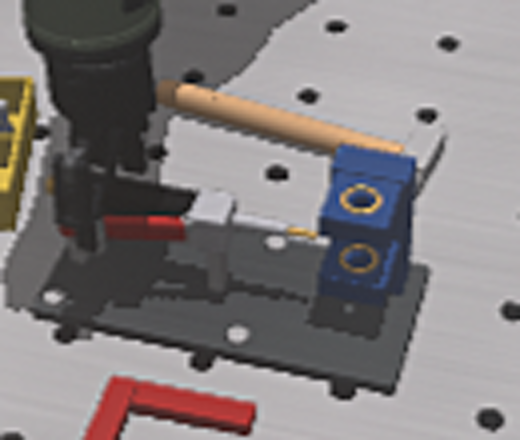

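The gripper straddles the gun, with the near finger at about (85,230) outside the red lever. Squeezing now.

```bash
for i in 1 2 3; do python3 -m crank '{"travel":[[0,0,0],[0,0,0],[0,0,0],[0,0,0],[0,0,0]],"turn":[[0,0,0],[0,0,0],[0,0,0],[0,0,0],[0,0,0]],"gripper":[1,1,1,1,1]}' 30; done
```

```text
clock: 3.75
position: [0.6136, -0.144, 0.0637]
tool_rot: [3.137, 0.0, 1.548]
force: [9.1, -1.7, 4.3]
grip_width: 0.0348
finger_force: 33.6
clock: 4.25
position: [0.6136, -0.144, 0.0637]
tool_rot: [3.137, 0.0, 1.548]
force: [8.6, -0.7, 4.6]
grip_width: 0.0348
finger_force: 33.5
clock: 4.75
position: [0.6136, -0.144, 0.0637]
tool_rot: [3.137, 0.0, 1.548]
force: [8.8, -1.4, 3.8]
grip_width: 0.0347
finger_force: 33.5
```

```bash
python3 -m crank '{"travel":[[0,0,0],[0,0,0],[0,0,0],[0,0,0],[0,0,0]],"turn":[[0,0,0],[0,0,0],[0,0,0],[0,0,0],[0,0,0]],"gripper":[0,0,0,0,0]}'
python3 -m crank '{"travel":[[0,0,1],[0,0,4],[0,0,8.5],[0,0,13],[0,0,17.5]],"turn":[[0,0,0],[0,0,0],[0,0,0],[0,0,0],[0,0,0]],"gripper":[0,0,0,0,0]}'
python3 -m crank '{"travel":[[-1.9,4.3,2],[-3.8,8.6,2],[-5.7,13,2],[-7.6,17.3,2],[-9.4,21.6,2]],"turn":[[0,0,0],[0,0,0],[0,0,0],[0,0,0],[0,0,0]],"gripper":[0,0,0,0,0]}'
python3 -m crank '{"travel":[[-1.9,4.3,0],[-3.8,8.6,0],[-5.7,13,0],[-7.6,17.3,0],[-9.4,21.6,0]],"turn":[[0,0,0],[0,0,0],[0,0,0],[0,0,0],[0,0,0]],"gripper":[0,0,0,0,0]}'
python3 -m crank '{"travel":[[0,0,0],[0,0,0],[0,0,0],[0,0,0],[0,0,0]],"turn":[[0,0,0],[0,0,0],[0,0,0],[0,0,0],[0,0,0]],"gripper":[0,0,0,0,0]}'
python3 - <<'E'
from workcell import bot
import cv2,numpy as np,pickle
f=bot.grab_frame("scene")
pickle.dump(f,open("pics/s3.pkl","wb"))
p=f["pixels"][90:260,190:400,::-1]
cv2.imwrite("pics/m3.png",cv2.resize(p,None,fx=3.5,fy=3.5,interpolation=cv2.INTER_CUBIC))
s=bot.observe();print(s["qpos"],s["position"])
E
```

```text
clock: 5.25
position: [0.6112, -0.144, 0.0623]
tool_rot: [-3.141, 0.0, 1.548]
force: [-0.2, 0.0, 0.2]
grip_width: 0.0851
finger_force: 0.0
clock: 5.75
position: [0.6111, -0.1437, 0.24]
tool_rot: [3.141, -0.0, 1.548]
force: [-0.5, -0.3, 0.2]
grip_width: 0.0856
finger_force: 0.0
clock: 6.25
position: [0.5163, 0.0737, 0.2582]
tool_rot: [3.141, 0.0, 1.548]
force: [1.9, 0.5, -0.3]
grip_width: 0.0855
finger_force: 0.0
clock: 6.75
position: [0.4224, 0.2896, 0.2582]
tool_rot: [3.141, 0.0, 1.548]
force: [1.1, 0.0, -0.2]
grip_width: 0.085
finger_force: 0.0
clock: 7.25
position: [0.424, 0.2874, 0.2574]
tool_rot: [3.141, 0.0, 1.546]
force: [1.0, -0.1, 0.4]
grip_width: 0.0856
finger_force: 0.0
[-0.24724689  0.36087192 -0.5962931   1.84016644  0.23633323  1.01156913
 -0.96413201] [0.42390728 0.2875696  0.25737212]
```

View pics/m3.png

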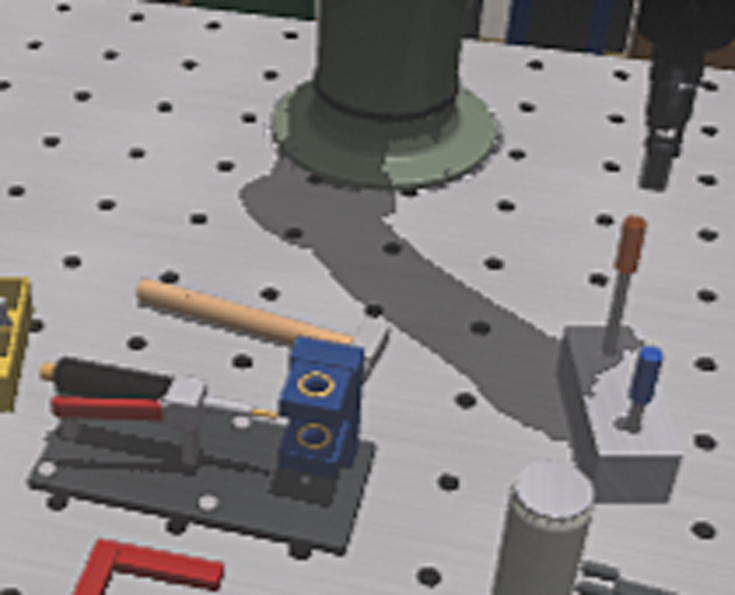

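The lever has sprung back out, with its tail at (55,405). The gripper sits above the orange sleeve at (632,230), so I'll descend and grip it.

```bash
python3 -m crank '{"travel":[[0,0,-3],[0,0,-6],[0,0,-8.5],[0,0,-9.8],[0,0,-9.8]],"turn":[[0,0,0],[0,0,0],[0,0,0],[0,0,0],[0,0,0]],"gripper":[0,0,0,0,0]}' 60
python3 -m crank '{"travel":[[0,0,0],[0,0,0],[0,0,0],[0,0,0],[0,0,0]],"turn":[[0,0,0],[0,0,0],[0,0,0],[0,0,0],[0,0,0]],"gripper":[0.4,0.6,0.8,1,1]}' 60
python3 -m crank '{"travel":[[0,0,0],[0,0,0],[0,0,0],[0,0,0],[0,0,0]],"turn":[[0,0,0],[0,0,0],[0,0,0],[0,0,0],[0,0,0]],"gripper":[1,1,1,1,1]}' 60
```

```text
clock: 7.8
position: [0.4231, 0.2877, 0.1582]
tool_rot: [-3.14, 0.001, 1.548]
force: [0.3, 0.1, 0.9]
grip_width: 0.0852
finger_force: 0.0
clock: 8.3
position: [0.4238, 0.2884, 0.1598]
tool_rot: [3.141, -0.0, 1.548]
force: [-0.8, -0.8, 6.6]
grip_width: 0.0183
finger_force: 58.3
clock: 8.8
position: [0.4239, 0.2885, 0.1598]
tool_rot: [3.141, -0.001, 1.548]
force: [-0.0, -0.0, 6.3]
grip_width: 0.0187
finger_force: 58.3
```

```bash
python3 -m crank '{"travel":[[0,0,1],[0,0,3],[0,0,5],[0,0,7],[0,0,9]],"turn":[[0,0,0],[0,0,0],[0,0,0],[0,0,0],[0,0,0]],"gripper":[1,1,1,1,1]}'
python3 -m crank '{"travel":[[0,0,3],[0,0,5],[0,0,6.5],[1.5,-1.9,6.5],[4,-5.1,6.5]],"turn":[[0,0,0],[0,0,0],[0,0,0],[0,0,0],[0,0,0]],"gripper":[1,1,1,1,1]}'
python3 -m crank '{"travel":[[2.8,-3.5,0],[5.6,-7.1,0],[8.4,-10.6,0],[11,-13.9,0],[12.7,-16.1,0]],"turn":[[0,0,0],[0,0,0],[0,0,0],[0,0,0],[0,0,0]],"gripper":[1,1,1,1,1]}'
python3 -m crank '{"travel":[[1,-1.2,0],[2,-2.5,0],[2,-2.5,0],[2,-2.5,0],[2,-2.5,0]],"turn":[[0,0,0],[0,0,0],[0,0,0],[0,0,0],[0,0,0]],"gripper":[1,1,1,1,1]}'
python3 -m crank '{"travel":[[0,0,0],[0,0,0],[0,0,0],[0,0,0],[0,0,0]],"turn":[[0,0,0],[0,0,0],[0,0,0],[0,0,0],[0,0,0]],"gripper":[1,1,1,1,1]}'
python3 - <<'E'
from workcell import bot
import cv2,numpy as np,pickle
f=bot.grab_frame("scene");g=bot.grab_frame("top")
pickle.dump((f,g),open("pics/s4.pkl","wb"))
p=f["pixels"][120:240,245:345,::-1];q=g["pixels"][120:240,190:290,::-1]
cv2.imwrite("pics/m4.png",cv2.resize(np.hstack([p,q]),None,fx=4,fy=4,interpolation=cv2.INTER_CUBIC))
E
```

```text
clock: 9.3
position: [0.4233, 0.2882, 0.2507]
tool_rot: [-3.141, -0.0, 1.548]
force: [0.1, 0.5, -2.3]
grip_width: 0.0184
finger_force: 58.9
clock: 9.8
position: [0.4627, 0.2385, 0.3156]
tool_rot: [3.141, -0.001, 1.552]
force: [0.4, -1.0, -2.6]
grip_width: 0.0188
finger_force: 58.9
clock: 10.3
position: [0.5917, 0.0732, 0.3146]
tool_rot: [-3.141, 0.0, 1.546]
force: [-0.4, -0.2, -2.7]
grip_width: 0.0186
finger_force: 58.9
clock: 10.8
position: [0.6101, 0.0525, 0.3145]
tool_rot: [-3.142, -0.0, 1.55]
force: [-0.7, 0.2, -2.4]
grip_width: 0.0187
finger_force: 59.0
clock: 11.3
position: [0.6105, 0.0513, 0.3143]
tool_rot: [-3.142, 0.0, 1.548]
force: [-0.3, 0.2, -2.2]
grip_width: 0.0187
finger_force: 59.0
```

View pics/m4.png

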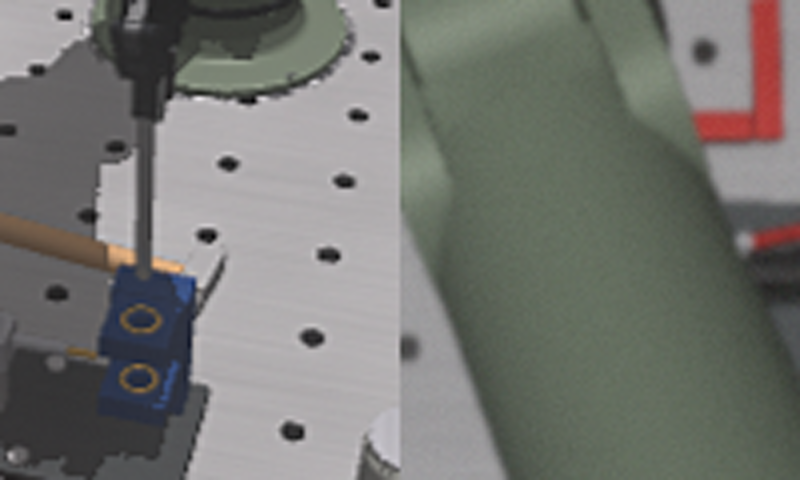

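The shank's lower end is at (143,275), almost directly above the ring at (141,320). The top view is hidden by the arm. I'll go down in small steps and watch the force.

```bash
python3 -m crank '{"travel":[[0,0,-1],[0,0,-2],[0,0,-3],[0,0,-3.5],[0,0,-3.5]],"turn":[[0,0,0],[0,0,0],[0,0,0],[0,0,0],[0,0,0]],"gripper":[1,1,1,1,1]}'
python3 -m crank '{"travel":[[0,0,-0.2],[0,0,-0.4],[0,0,-0.6],[0,0,-0.6],[0,0,-0.6]],"turn":[[0,0,0],[0,0,0],[0,0,0],[0,0,0],[0,0,0]],"gripper":[1,1,1,1,1]}'
python3 - <<'E'
from workcell import bot
import cv2,numpy as np,pickle
from h import proj
f=bot.grab_frame("scene")
p=f["pixels"][155:225,250:310,::-1]
cv2.imwrite("pics/m5.png",cv2.resize(p,None,fx=8,fy=8,interpolation=cv2.INTER_CUBIC))
s=bot.observe();print(s["position"],s["force"])
P=s["position"]
for z in(0.17,.13,): print(((proj("scene",[P[0],P[1],z])-[250,155]+.5)*8-.5))
E
```

```text
clock: 11.9
position: [0.6102, 0.0512, 0.2782]
tool_rot: [-3.14, 0.0, 1.548]
force: [-0.0, 0.8, -1.3]
grip_width: 0.0189
finger_force: 59.0
clock: 12.4
position: [0.6106, 0.0513, 0.2734]
tool_rot: [3.142, -0.0, 1.548]
force: [-0.7, 0.7, -2.5]
grip_width: 0.0188
finger_force: 59.0
[0.61061774 0.05126497 0.2734625 ] [-0.17158168  0.83833237 -2.04551687]
[249.63783873 274.03136234]
[246.30886076 357.43280352]
```

View pics/m5.png

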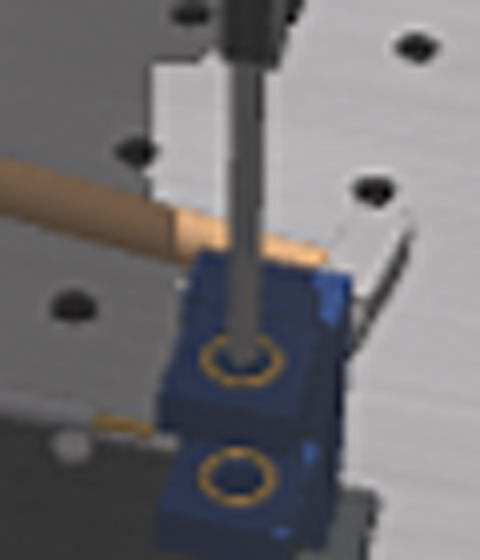

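The tip at (243,360) is within the ring centred at (242,358), and there's no contact force. I'll continue down.

```bash
python3 -m crank '{"travel":[[0,0,-0.2],[0,0,-0.5],[0,0,-0.8],[0,0,-1],[0,0,-1]],"turn":[[0,0,0],[0,0,0],[0,0,0],[0,0,0],[0,0,0]],"gripper":[1,1,1,1,1]}'
python3 -m crank '{"travel":[[0,0,-0.3],[0,0,-0.6],[0,0,-0.9],[0,0,-1.2],[0,0,-1.2]],"turn":[[0,0,0],[0,0,0],[0,0,0],[0,0,0],[0,0,0]],"gripper":[1,1,1,1,1]}'
```

```text
clock: 12.95
position: [0.6105, 0.0512, 0.2629]
tool_rot: [-3.141, 0.0, 1.548]
force: [0.4, -0.3, -2.5]
grip_width: 0.0185
finger_force: 58.9
clock: 13.45
position: [0.6105, 0.0512, 0.2508]
tool_rot: [-3.141, -0.0, 1.548]
force: [0.7, -0.8, -2.2]
grip_width: 0.0185
finger_force: 58.9
```

```bash
python3 -m crank '{"travel":[[0,0,-0.7],[0,0,-1.4],[0,0,-2.1],[0,0,-2.8],[0,0,-3]],"turn":[[0,0,0],[0,0,0],[0,0,0],[0,0,0],[0,0,0]],"gripper":[1,1,1,1,1]}'
python3 -m crank '{"travel":[[0,0,-0.3],[0,0,-0.6],[0,0,-0.9],[0,0,-1.2],[0,0,-1.2]],"turn":[[0,0,0],[0,0,0],[0,0,0],[0,0,0],[0,0,0]],"gripper":[1,1,1,1,1]}'
```

```text
clock: 13.95
position: [0.6104, 0.0513, 0.2203]
tool_rot: [-3.141, -0.0, 1.548]
force: [0.7, 1.2, -1.3]
grip_width: 0.0188
finger_force: 59.1
clock: 14.45
position: [0.6105, 0.0513, 0.209]
tool_rot: [-3.141, -0.0, 1.548]
force: [1.3, 0.9, -2.5]
grip_width: 0.0187
finger_force: 59.0
```

Still no resistance, with the tip inside the lower knuckle. Going on to a tip height of about 31 mm (TCP 0.176).

```bash
python3 -m crank '{"travel":[[0,0,-0.4],[0,0,-0.8],[0,0,-1.2],[0,0,-1.6],[0,0,-1.6]],"turn":[[0,0,0],[0,0,0],[0,0,0],[0,0,0],[0,0,0]],"gripper":[1,1,1,1,1]}'
python3 -m crank '{"travel":[[0,0,-0.5],[0,0,-1],[0,0,-1.5],[0,0,-1.7],[0,0,-1.7]],"turn":[[0,0,0],[0,0,0],[0,0,0],[0,0,0],[0,0,0]],"gripper":[1,1,1,1,1]}'
python3 -m crank '{"travel":[[0,0,0],[0,0,0],[0,0,0],[0,0,0],[0,0,0]],"turn":[[0,0,0],[0,0,0],[0,0,0],[0,0,0],[0,0,0]],"gripper":[1,1,1,1,1]}'
python3 - <<'E'
from workcell import bot
import cv2
f=bot.grab_frame("scene")
p=f["pixels"][130:260,190:320,::-1]
cv2.imwrite("pics/m6.png",cv2.resize(p,None,fx=4.5,fy=4.5,interpolation=cv2.INTER_CUBIC))
E
```

```text
clock: 14.95
position: [0.6105, 0.0513, 0.1927]
tool_rot: [-3.141, -0.0, 1.548]
force: [2.1, 1.7, -3.0]
grip_width: 0.0189
finger_force: 58.9
clock: 15.45
position: [0.6106, 0.0514, 0.1759]
tool_rot: [-3.141, -0.0, 1.548]
force: [2.7, 2.8, -3.7]
grip_width: 0.0184
finger_force: 58.8
clock: 15.95
position: [0.6105, 0.0513, 0.1763]
tool_rot: [3.142, -0.0, 1.548]
force: [2.5, 4.1, -3.9]
grip_width: 0.0184
finger_force: 58.8
```

View pics/m6.png

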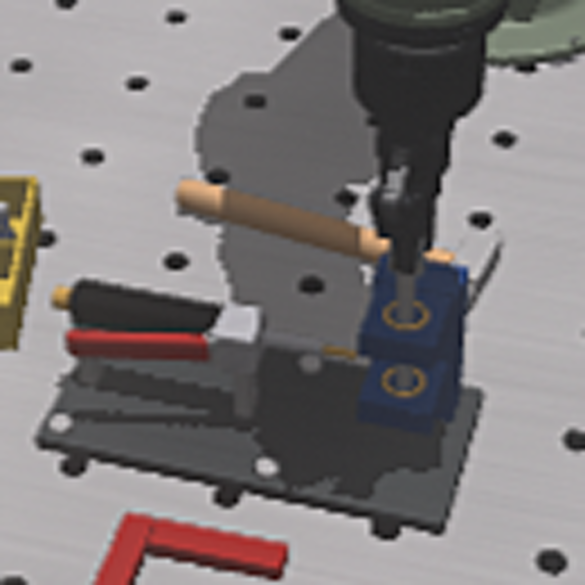

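The pin passes through both rings, at (405,315) and (403,380). There's about 4–5 N of side load, so I'll ease the tool slightly along the force.

```bash
python3 -m crank '{"travel":[[0.02,0.03,0],[0.04,0.05,0],[0.04,0.05,0],[0.04,0.05,0],[0.04,0.05,0]],"turn":[[0,0,0],[0,0,0],[0,0,0],[0,0,0],[0,0,0]],"gripper":[1,1,1,1,1]}'
python3 -m crank '{"travel":[[0,0,0],[0,0,0],[0,0,0],[0,0,0],[0,0,0]],"turn":[[0,0,0],[0,0,0],[0,0,0],[0,0,0],[0,0,0]],"gripper":[1,1,1,1,1]}'
```

```text
clock: 16.5
position: [0.6108, 0.0516, 0.1763]
tool_rot: [-3.141, 0.0, 1.548]
force: [0.4, 0.9, -3.1]
grip_width: 0.0187
finger_force: 59.0
clock: 17.0
position: [0.6109, 0.0517, 0.1763]
tool_rot: [-3.142, 0.0, 1.548]
force: [0.2, 0.4, -2.9]
grip_width: 0.0187
finger_force: 59.0
```

```bash
python3 -c "
from workcell import bot;print(bot.job_done())"
```

```text
the job is handed in; nothing more can be done
None
```

I squeezed the air gun's trigger fully and it sprang back. The long pin is now held upright through both knuckles, its tip about 31 mm above the table, about 19 mm clear of both the lower knuckle and the base plate, with under 1 N side load, and the job was handed in at about 17 s (no verdict was returned).

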